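# Lift the slide rack off its draining prongs with the hand hook

## Robot

A 6-joint arm with a two-finger parallel gripper is mounted at the origin on the work surface. World frame = base frame: x ahead of the robot, y to its left, z up, the work surface at z = 0. Lengths are in m, angles in rad, forces in N, time in s.
With the tool pointing down it reaches from about 0.3 to 0.75 m from the base axis. Payload 8.5 kg.
Tool frame: the origin (TCP) lies on the centre line of the jaws, within the pads' length; the fingertips stand 19 mm ahead of it and the grasp point (between the pads) is the TCP; z points along the fingers, y is the line along which they close (so a half turn about z gives the same grasp; the last joint's range is limited). The gripper opens to 88 mm and grips with 3 to 60 N. Pads are 18 mm wide; open, the fingers measure 123 mm over their backs; the gripper's body (75 mm by 187 mm) begins 45 mm behind the grasp point.
Start: joints at [-1.341, 0.381, 1.297, -0, 1.464, -0.215], TCP at [0.237, -0.496, 0.258] pointing down, gripper open.
Joint ranges: [-3.11, 3.11], [-0.89, 2.33], [0.22, 2.48], [-1.42, 4.56], [0.17, 2.85], [-2.88, 2.88]. Speed limits (rad/s): [2.39, 2.39, 3.14, 3.14, 3.14, 3.14].

## Interface

Orientations are given as a unit quaternion [w, x, y, z].
In Python, from bench import r gives the robot as it stands. The module is installed in compiled form; this text tells all that it offers.
- The arm moves only by the tool step_arm, never from a script. Its argument "motion" is a list that holds one entry, the list of rows, each a list of 6 numbers: the shift along the tool's x, y, z in units of 50 mm (1.0 is 50 mm), then the turn, a rotation vector about the tool's x, y, z in units of 8 degrees (1.0 is 8 degrees). A call has 1 to 8 rows; each row shifts and turns the commanded pose from where the row before left it, along the tool's axes as they then stand; what a row does not reach is not made up. A row lasts 1/10 s, in which the tool goes at most 50 mm and 8.59 degrees, less where a joint would pass 70% of its speed; a pose out of reach is approached as far as the arm can. A call is refused whole if a number of a shift passes 1 or a number of a turn 1, either way. A call with a gripper value outside its range is refused whole. "jaw" is the opening, from -1 (shut) to 1 (fully open), set as the call begins (left out, the last holds). The fingers move at their own pace and stop on an object; "squeeze" is the grip in N (left out, the last holds). Time passes only in rows, so rows that do not move let the fingers close. It gives the time, the measured TCP pose, the force, the opening and the grip force at its end, in the units of the state.
- r.get_state(): the state, without advancing time (a new reading comes with each control period).
- r.camera(name): name is "scene" or "top" or "wrist"; returns (picture, depth): 420x560x3 uint8, red, green, blue; 420x560 float32, m along the optical axis (not along the pixel's ray), 0 where there is no reading.
- r.camera_info(name): a dict with "intrinsics" (3x3 intrinsics, pixels), "extrinsics" (4x4, takes a point from world to camera coordinates); the wrist camera has in their place "hand_eye" (4x4, takes a point from camera to tool coordinates, whose origin is the TCP and whose axes are the flange's). Camera axes: x right, y up, looking along -z (the intrinsics and any distortion apply to the point x, -y, -z); pixel columns grow to the right and rows downward; lengths in m; the calibration is good to about 2 mm. A picture is of the moment at which its call begins: read the wrist's pose just before it. camera_info takes no time and is no camera call.
- r.finish_job(): hands the job in; it is judged then, once.
The state is a dict: "time_s": time; "joint_positions": joint angles; "qvel": joint speeds; "joint_torque": joint torques, N m; "position": TCP position; "tool_rot": TCP orientation; "contact_force": force on the tool from outside, world axes, zero at the start; "moment": the same for the moment, N m; "opening": opening from 0.0 (shut) to 1.0 (fully open); "gripper_force": force on a finger pad.
Only numpy, scipy, OpenCV 4.12 (cv2) and the standard library are available. Lean on these libraries where they do the work, as an engineer would, in place of code of your own. Each camera call takes 0.05 s, during which the arm holds its last target. There are 200 camera calls.

## Task

Take the hand hook from its slotted stand and use it, not the fingers, to lift the rack of glass slides by its wire loop up and off the two draining prongs, then lower the rack gently, without dropping it, so that it stands flat inside the open rectangular dish. Unhook the hand hook and hang it back in the slot of its stand as it was. The gripper and arm must not touch the rack, the rack must not tip over, and everything else on the bench stays where it is.

Things in the scene. Friction and masses are not known exactly. Their poses are not given: they have to be found in the camera images.
- rack: (mm) Steel rack of six glass slides, frame 60 (x) x 92 (y) x 36 tall; origin: centre of underside, z up. A rigid bail of 5 thick wire stands on the middle of its ends: crossbar along y, axis 88 above the underside, stepping up between y = -16 and 16 into a lifting loop. Starts upright, in the hanger's orientation, hanging by the crossbar at y = +-28.
- loop (a point): (mm) Middle of the rack's lifting loop bar (along the rack's y, 5 thick, 32 long), axis 100 above the rack's underside. Free space under it down to 36 above the underside.
- hanger: (mm) Fixed draining hanger: drip tray 150 x 140, origin at its underside. Two 6 thick rods at y = +-28 rise at x = 66 to 137 high and run to -x as prongs, 50 free between. A V notch at x = 0 holds the rack's crossbar, axis 130 above the bench; upturned tips at x = -14 are 139 high: the rack must rise 12 or more before it can move to -x.
- hook: (mm) Hand hook, hangs upright. Origin: shaft axis at the underside of its square collar (32 x 36 x 5), z up. Black handle above, 22 (x) x 16 (y), 5 to 67 above the origin. Below, a strip shaft 4 (x) x 12 (y) ends in a V-shaped hook, 12 wide (y), open upward on the +x side, between the shaft and an upturned tip (x 18 to 22, its top 52 below the origin). Hook's underside 74 below the origin.
- handle (a point): (mm) Grip point in the middle of the hand hook's handle, 38 above its origin: grip across the hook's y (16 thick).
- vee (a point): (mm) Where the axis of the 5 thick loop bar lies when it rests in the V of the hand hook: 11 to +x and 64 below the hook's origin.
- stand: (mm) Fixed stand of the hand hook, base 100 x 100, top plate 70 (x) x 80 (y), its top 100 above the bench. Origin on the bench below the hook's place. A slot 20 wide, open at the -x edge (x = -30), runs to x = 40: the shaft hangs in it with the collar on the plate. The hook also passes straight up and down through it.
- seat (a point): (mm) Point on the top of the stand's plate, in the middle of the slot, where the hook's origin lies when it hangs in place (hook's x axis along the stand's x axis).
- dish: (mm) Fixed open rectangular grey dish, outside 88 (x) x 120 (y) x 45 tall, walls 4, inside 80 x 112. Origin: centre of underside. The rack fits only with its long side along the dish's y, either way round.
- dish_in (a point): (mm) Centre of the dish's inner floor, 4 above the bench, axes as the dish.
- beaker: Bystander, leave alone: clear plastic beaker, 56 wide, 65 tall; origin at centre of the underside. Sizes in mm.
- bottle: Bystander, leave alone: glass bottle with a cap, 68 wide, 135 tall; origin at centre of the underside. Sizes in mm.
- tipbox: Bystander, leave alone: box of pipette tips, 85 x 120 x 65 tall; origin at centre of the underside. Sizes in mm.
- vialrack: Bystander, leave alone: small rack of vials, 70 x 100 x 54 tall; origin at centre of the underside. Sizes in mm.
- jar: Bystander, leave alone: amber jar, 60 wide, 75 tall; origin at centre of the underside. Sizes in mm.
- bowl: Bystander, leave alone: round glass bowl, 100 wide, 40 tall; origin at centre of the underside. Sizes in mm.
- tape: Bystander, leave alone: roll of tape, 70 wide, 18 tall; origin at centre of the underside. Sizes in mm.

How it is judged:
On the way, in this order (a step that is already met when the one before it is completed fails the run):
1. the rack hangs on the hand hook, lifted off the prongs (contact force between hook and rack above 0.8 N and contact force between rack and hanger below 0.05 N and z of rack in the frame of hanger above 0.052 m), for 0.2 s.
2. the rack stands flat in the dish, unhooked (horizontal distance between rack and dish_in below 0.03 m and z of rack in the frame of dish_in between -0.005 and 0.006 m and angle between rack's own z axis and vertical below 0.12 rad and linear speed of rack below 0.03 m/s and contact force between hook and rack below 0.05 N), for 0.2 s.
At the end, for the whole second after the job is handed in: Rack upright (0.12 rad) on the dish's inner floor (within 6 mm, centres within 30 mm), at rest, free of the hook; hand hook upright (0.15 rad) in the stand's slot, collar on the plate (within 6 mm), within 20 mm along and 10 mm across the slot of its first place, at rest (all of step 2 and x of hook in the frame of seat between -0.02 and 0.02 m and y of hook in the frame of seat between -0.01 and 0.01 m and z of hook in the frame of seat between -0.005 and 0.006 m and angle between hook's own z axis and vertical below 0.15 rad and linear speed of hook below 0.03 m/s); the robot touches nothing.
It fails at once if the gripper or arm touches the rack (contact force between any of the fingers, the arm and rack above 0.5 N).
It fails at once if the rack is tipped more than 0.8 rad (angle between rack's own z axis and vertical above 0.8 rad).
It fails at once if the rack is dropped or flung (faster than 0.8 m/s) (linear speed of rack above 0.8 m/s).
It fails at once if a bystander is displaced by more than 30 mm (distance of any of beaker, bottle, tipbox, vialrack, jar, bowl, tape from where it was at the start of the episode above 0.03 m).
It also fails if it takes over 67 s, if anything falls off the work surface, if the arm or the gripper's body presses on something with over 40 N, if the wrist force passes 120 N, or if a joint passes its speed limit or range.

## Working session

There is one attempt and no reset: what is moved stays moved. The work goes in short steps, Python scripts to look and compute and a tool call to move; the robot and the scene stay as the last step left them, time stands still between calls to the robot, and variables do not carry over. Pictures are saved under pics/ and viewed, at most 10 in all, crops included, and the job is handed in when it is done.

Besides the shell and the picture viewer there is one more tool, called as name([rows], argument=value, ...), one row to a line, values as JSON. step_arm: Moves the arm, as the interface text tells. Its arguments: {"type":"object","properties":{"motion":{"type":"array","items":{"type":"array","items":{"type":"array","items":{"type":"number"}}}},"jaw":{"type":"number"},"squeeze":{"type":"number"}},"required":["motion"]}

```bash
mkdir -p pics; python3 - <<'E'
from bench import r
import cv2,numpy as np
for n in("scene","top"):
    p,d=r.camera(n); i=r.camera_info(n)
    np.savez(n,p=p,d=d,K=i["intrinsics"],E=i["extrinsics"])
    cv2.imwrite(f"pics/{n}.png",cv2.resize(p[:,:,::-1],(800,600)))
    print(n,i)
print(r.get_state())
E
```

```text
scene {'intrinsics': array([[388.39272218,   0.        , 276.48811475],
       [  0.        , 388.39272218, 213.07001411],
       [  0.        ,   0.        ,   1.        ]]), 'extrinsics': array([[ 0.72487471,  0.68883566,  0.00787953, -0.38129817],
       [-0.50600788,  0.52465035,  0.68461524,  0.16544069],
       [ 0.46745339, -0.50024738,  0.72886205, -1.53040948],
       [ 0.        ,  0.        ,  0.        ,  1.        ]])}
top {'intrinsics': array([[496.69744459,   0.        , 278.96406097],
       [  0.        , 496.69744459, 212.68213983],
       [  0.        ,   0.        ,   1.        ]]), 'extrinsics': array([[ 0.00662972, -0.99997041, -0.00390222,  0.0018406 ],
       [ 0.98210787,  0.00577675,  0.1882306 , -0.53606642],
       [-0.18820249, -0.00508032,  0.98211711, -1.27332597],
       [ 0.        ,  0.        ,  0.        ,  1.        ]])}
{'time_s': 0.1, 'joint_positions': array([-1.34130993e+00,  3.81122417e-01,  1.29811372e+00, -1.74443399e-05,
        1.46361572e+00, -2.15305018e-01]), 'qvel': array([-9.34681369e-05, -5.78217767e-04, -4.60563928e-03, -4.09232474e-04,
        3.57073475e-05,  2.69626759e-04]), 'joint_torque': array([ 2.63148169e-03, -4.38648963e+01, -2.24914366e+01,  7.14152190e-02,
        3.41424427e-02, -4.66100153e-05]), 'position': array([ 0.2365897 , -0.49627399,  0.25722687]), 'tool_rot': array([-6.29523540e-04,  9.75371435e-01,  2.20567830e-01, -1.31355781e-05]), 'contact_force': array([ 0.26673375,  0.00599753, -0.51440058]), 'moment': array([-0.00417703,  0.02198861,  0.03307841]), 'gripper_force': 0.0, 'opening': 0.996222304882038}
```

View pics/top.png

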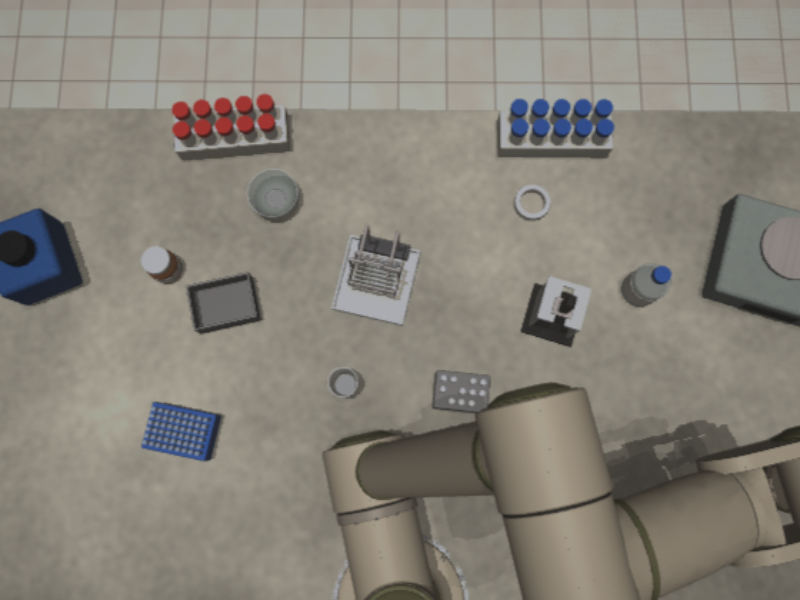

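View pics/scene.png

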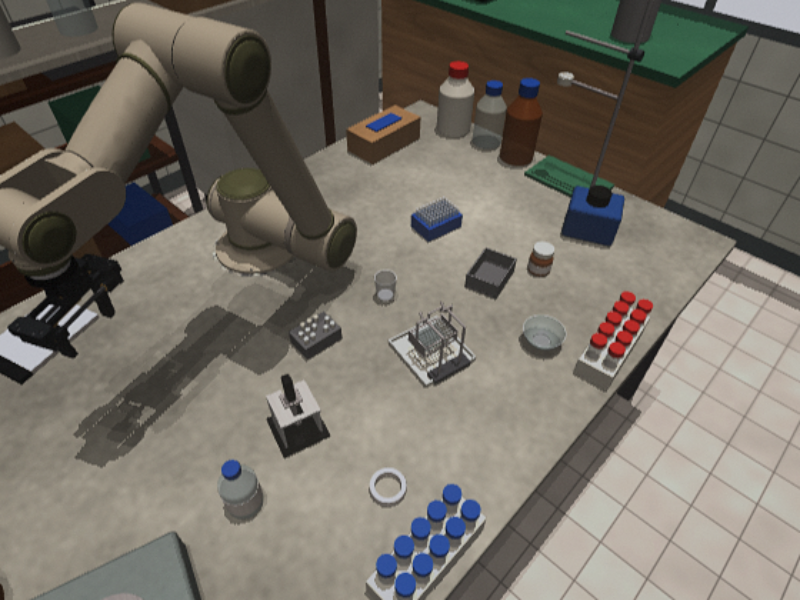

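```bash
cat >h.py <<'E'
import numpy as np,cv2
def load(n):
    f=np.load(n+".npz");return f["p"],f["d"],f["K"],f["E"]
def cloud(d,K,E):
    v,u=np.indices(d.shape)
    P=np.stack([(u-K[0,2])/K[0,0]*d,-(v-K[1,2])/K[1,1]*d,-d],-1)
    return (P-E[:3,3])@E[:3,:3]
E
python3 - <<'E'
from h import *
for n in("top","scene"):
    p,d,K,E=load(n);W=cloud(d,K,E);W[d==0]=np.nan
    if n=="top":
        c={"hanger":(0.7*376,0.7*278),"stand":(390,218),"dish":(157,211)}
        C={k:W[int(v),int(u)] for k,(u,v) in c.items()};print(C)
    bench=np.nanmedian(W[(abs(W[...,0]-.55)<.02)&(abs(W[...,1])<.5)][:,2]);print(n,"bench z",bench)
    for k,lo,hi,rad in(("dish",.035,.055,.09),("stand",.09,.112,.08),("stand",.112,.2,.08),("stand",.002,.03,.1),("hanger",.003,.02,.13),("hanger",.12,.16,.13)):
        m=(np.hypot(*(W[...,:2]-C[k][:2]).transpose(2,0,1))<rad)&(W[...,2]>lo)&(W[...,2]<hi)
        q=W[m]
        if len(q)<4:continue
        r=cv2.minAreaRect((q[:,:2]*1000).astype(np.float32))
        print(n,k,lo,len(q),np.median(q[:,2]).round(4),r)
p=load("top")[0][:,:,::-1]
t=[cv2.resize(p[v:v+60,u:u+80],(400,300),interpolation=2) for u,v in((225,150),(225,180),(350,183),(118,183))]
cv2.imwrite("pics/c1.png",np.vstack([np.hstack(t[:2]),np.hstack(t[2:])]))
E
```

```text
{'hanger': array([0.58672578, 0.04838453, 0.05158182]), 'stand': array([ 0.51374504, -0.2782999 ,  0.10391998]), 'dish': array([0.546944  , 0.34179653, 0.00835644])}
top bench z 0.0031587080801734014
top dish 0.035 331 0.0444 ((541.8426513671875, 340.0419006347656), (89.65309143066406, 120.62057495117188), 13.710131645202637)
top stand 0.09 778 0.1009 ((531.2882690429688, -290.30413818359375), (80.95410919189453, 81.14163208007812), 72.97242736816406)
top stand 0.112 114 0.1625 ((522.5490112304688, -282.4023742675781), (25.823278427124023, 22.01088523864746), 72.65621185302734)
top stand 0.002 1418 0.0049 ((511.0667724609375, -275.8774108886719), (199.07032775878906, 191.9541473388672), 49.26872634887695)
top hanger 0.003 2334 0.0056 ((586.2024536132812, 47.32588195800781), (255.32728576660156, 257.0179748535156), 27.204343795776367)
top hanger 0.12 227 0.1363 ((617.7813720703125, 45.104942321777344), (92.06340026855469, 84.09033203125), 74.54438781738281)
scene bench z 0.0008163381720158554
scene dish 0.035 170 0.0403 ((542.6769409179688, 337.88629150390625), (89.29878997802734, 127.11052703857422), 13.095178604125977)
scene stand 0.09 641 0.0987 ((531.93115234375, -291.95782470703125), (80.51546478271484, 82.40975952148438), 72.96411895751953)
scene stand 0.112 120 0.1499 ((522.926025390625, -290.076171875), (15.566032409667969, 22.305160522460938), 73.75358581542969)
scene stand 0.002 699 0.0064 ((511.5181884765625, -284.99700927734375), (183.24014282226562, 192.29559326171875), 72.17779541015625)
scene hanger 0.003 699 0.0102 ((586.6588134765625, 54.455833435058594), (214.1636962890625, 208.86752319335938), 89.32146453857422)
scene hanger 0.12 167 0.1329 ((618.809814453125, 42.744808197021484), (91.35832214355469, 85.18158721923828), 75.99333190917969)
```

View pics/c1.png

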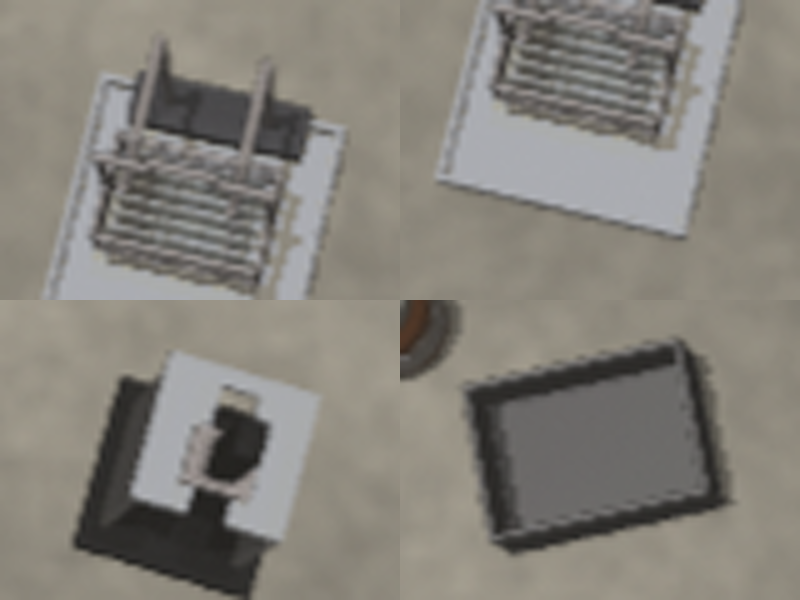

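```bash
cat >>h.py <<'E'
def pix(u,v,z,K,E):
    ray=E[:3,:3].T@np.array([(u-K[0,2])/K[0,0],-(v-K[1,2])/K[1,1],-1.])
    c=-E[:3,:3].T@E[:3,3]
    return c+ray*(z-c[2])/ray[2]
def fit(model,meas):
    """rigid 2D: returns yaw deg, origin, residuals mm"""
    m,w=np.array(model,float),np.array(meas)[:,:2]
    a,b=m-m.mean(0),w-w.mean(0)
    t=np.arctan2((a[:,0]*b[:,1]-a[:,1]*b[:,0]).sum(),(a*b).sum())
    R=np.array([[np.cos(t),-np.sin(t)],[np.sin(t),np.cos(t)]])
    o=w.mean(0)-R@m.mean(0)
    return np.degrees(t).round(2),o.round(4),((w-o-m@R.T)*1000).round(1).tolist()
E
python3 - <<'E'
from h import *
_,_,K,E=load("top")
def T(o,pts,z): return [pix(o[0]+x/5-.4,o[1]+y/5-.4,z,K,E) for x,y in pts]
# model corner order: (+x,+y),(+x,-y),(-x,-y),(-x,+y)
print("stand",fit([(.04,.04),(.04,-.04),(-.03,-.04),(-.03,.04)],T((350,183),[(175,50),(320,98),(275,243),(132,198)],.1)))
print("tray",fit([(.075,.07),(.075,-.07),(-.075,-.07),(-.075,.07)],T((225,150),[(103,74),(347,128)],.004)+T((225,180),[(687,238),(436,181)] and [(287,238),(36,181)],.004)))
print("dish",fit([(.044,.06),(.044,-.06),(-.044,-.06),(-.044,.06)],T((118,183),[(65,87),(284,41),(325,196),(100,245)],.045)))
# rack crossbar ends etc from depth
for n in("top","scene"):
    p,d,K,E=load(n);W=cloud(d,K,E)
    m=(abs(W[...,0]-.58)<.1)&(abs(W[...,1]-.05)<.08)&(W[...,2]>.1)
    q=W[m];t=np.radians(-14.5);o=np.array([.5868,.0480])
    a=(q[:,:2]-o)@np.array([[np.cos(t),-np.sin(t)],[np.sin(t),np.cos(t)]])
    k=(abs(a[:,0])<.03)&(abs(a[:,1])<.02)
    print(n,np.c_[a[k]*1000,q[k,2]*1000].round(0).tolist())
E
```

```text
stand (np.float64(-18.22), array([ 0.5255, -0.2902]), [[5.0, -2.9], [5.1, -0.6], [-4.0, 3.7], [-6.2, -0.2]])
tray (np.float64(-12.69), array([0.5938, 0.0495]), [[0.6, 0.2], [0.7, -0.7], [-0.7, -0.8], [-0.5, 1.3]])
dish (np.float64(13.99), array([0.54  , 0.3343]), [[1.4, 2.1], [-1.4, 1.6], [-0.9, -3.0], [0.9, -0.7]])
top [[4.0, 19.0, 146.0], [6.0, 17.0, 143.0], [6.0, 14.0, 146.0], [6.0, 12.0, 145.0], [3.0, 19.0, 140.0], [3.0, 16.0, 143.0], [4.0, 14.0, 144.0], [4.0, 11.0, 144.0], [5.0, 9.0, 143.0], [4.0, 6.0, 149.0], [7.0, 4.0, 142.0], [7.0, 2.0, 141.0], [2.0, 19.0, 133.0], [2.0, 11.0, 143.0], [2.0, 8.0, 145.0], [3.0, 6.0, 145.0], [3.0, 3.0, 146.0], [5.0, 1.0, 139.0], [4.0, -2.0, 146.0], [5.0, -4.0, 146.0], [6.0, -7.0, 145.0], [6.0, -9.0, 147.0], [2.0, -2.0, 145.0], [4.0, -5.0, 141.0], [4.0, -7.0, 143.0], [5.0, -10.0, 143.0], [5.0, -12.0, 143.0], [4.0, -10.0, 136.0], [2.0, -13.0, 145.0], [6.0, -14.0, 131.0], [6.0, -17.0, 133.0], [7.0, -19.0, 132.0], [3.0, -12.0, 131.0], [3.0, -15.0, 135.0], [4.0, -17.0, 133.0], [5.0, -20.0, 132.0]]
scene [[3.0, 15.0, 141.0], [4.0, 18.0, 140.0], [4.0, 7.0, 141.0], [6.0, 9.0, 143.0], [8.0, 12.0, 143.0], [7.0, 16.0, 140.0], [3.0, 1.0, 140.0], [6.0, 2.0, 142.0], [9.0, 4.0, 144.0], [9.0, 8.0, 142.0], [6.0, 17.0, 134.0], [5.0, -9.0, 143.0], [8.0, -7.0, 145.0], [7.0, -3.0, 142.0], [7.0, 2.0, 138.0], [5.0, 19.0, 127.0], [7.0, -14.0, 144.0], [7.0, -10.0, 141.0], [8.0, -7.0, 140.0], [4.0, -14.0, 136.0], [8.0, -14.0, 140.0], [7.0, -16.0, 135.0], [9.0, -14.0, 136.0], [4.0, -18.0, 129.0], [6.0, -16.0, 130.0], [6.0, -11.0, 127.0], [6.0, -15.0, 125.0]]
```

```bash
cat >>h.py <<'E'
from scipy.spatial.transform import Rotation as R
def plan(st,pos,yaw,n,prof=None):
    """n equal rows in world (straight line, even turn), tool down, yaw deg = direction of tool x."""
    R0=R.from_quat(np.roll(st["tool_rot"],-1)); p0=np.array(st["position"])
    Rt=R.from_euler("z",yaw,degrees=True)*R.from_euler("x",180,degrees=True)
    rv=(R0.inv()*Rt).as_rotvec()
    rows=[]
    for i in range(n):
        Ri=R0*R.from_rotvec(rv*i/n)
        rows.append([float(x) for x in np.r_[Ri.inv().apply((np.array(pos)-p0)/n)/.05,np.degrees(rv/n)/8].round(2)])
    print("yaw now",np.degrees(np.arctan2(*R0.as_matrix()[[1,0],0])).round(2),"pos",p0.round(4)); print(rows)
E
python3 - <<'E'
from h import *
from bench import r
print(r.camera_info("wrist"))
plan(r.get_state(),[.5217,-.2874,.27],-17.5,8)
E
```

```text
{'intrinsics': array([[364.86689029,   0.        , 283.80270702],
       [  0.        , 364.86689029, 209.70493704],
       [  0.        ,   0.        ,   1.        ]]), 'hand_eye': array([[ 2.71596610e-04,  9.49950122e-01,  3.12401493e-01,
         8.09293269e-02],
       [ 9.99999954e-01, -2.16564711e-04, -2.10853422e-04,
        -2.73127919e-04],
       [-1.32645095e-04,  3.12401536e-01, -9.49950137e-01,
        -1.27790066e-01],
       [ 0.00000000e+00,  0.00000000e+00,  0.00000000e+00,
         1.00000000e+00]])}
yaw now 25.48 pos [ 0.2366 -0.4963  0.2572]
[[0.87, -0.16, -0.03, -0.0, 0.0, 0.67], [0.85, -0.25, -0.03, -0.0, 0.0, 0.67], [0.82, -0.32, -0.03, -0.0, 0.0, 0.67], [0.79, -0.4, -0.03, -0.0, 0.0, 0.67], [0.75, -0.47, -0.03, -0.0, 0.0, 0.67], [0.7, -0.54, -0.03, -0.0, 0.0, 0.67], [0.65, -0.6, -0.03, -0.0, 0.0, 0.67], [0.59, -0.66, -0.03, -0.0, 0.0, 0.67]]
```

step_arm([
  [[0.87,-0.16,-0.03,0,0,0.67],[0.85,-0.25,-0.03,0,0,0.67],[0.82,-0.32,-0.03,0,0,0.67],[0.79,-0.4,-0.03,0,0,0.67],[0.75,-0.47,-0.03,0,0,0.67],[0.7,-0.54,-0.03,0,0,0.67],[0.65,-0.6,-0.03,0,0,0.67],[0.59,-0.66,-0.03,0,0,0.67]],
], jaw=1)

```text
time_s: 0.9
position: [0.5234, -0.2862, 0.2695]
tool_rot: [-0.0, 0.988, -0.153, -0.0]
contact_force: [0.4, -1.2, -0.2]
opening: 1.001
gripper_force: 0.0
```

```bash
cat >>h.py <<'E'
def wrist(r,name):
    for _ in range(2): r.camera("wrist")
    s=r.get_state(); p,d=r.camera("wrist"); i=r.camera_info("wrist")
    T=np.eye(4);T[:3,:3]=R.from_quat(np.roll(s["tool_rot"],-1)).as_matrix();T[:3,3]=s["position"]
    E=np.linalg.inv(T@i["hand_eye"])
    np.savez(name,p=p,d=d,K=i["intrinsics"],E=E); cv2.imwrite(f"pics/{name}.png",cv2.resize(p[:,:,::-1],(800,600)))
    return s
E
python3 - <<'E'
from h import *
from bench import r
s=wrist(r,"w1"); print(s["position"],s["time_s"])
p,d,K,E=load("w1");W=cloud(d,K,E)
for lo,hi in((.094,.102),(.103,.108),(.15,.2),(.16,.175)):
    m=(np.hypot(W[...,0]-.5217,W[...,1]+.2874)<.075)&(W[...,2]>lo)&(W[...,2]<hi)&(d>0)
    q=W[m]
    if len(q)>4: print(lo,len(q),np.median(q[:,2]),cv2.minAreaRect((q[:,:2]*1000).astype(np.float32)))
E
```

```text
[ 0.52517011 -0.28432709  0.26918923] 1.0
0.094 6091 0.10069385084644517 ((528.4827270507812, -291.1375427246094), (80.24932098388672, 80.13934326171875), 72.88623046875)
0.103 991 0.10563962239632568 ((527.4716186523438, -302.85986328125), (68.79090118408203, 59.35765075683594), 85.76211547851562)
0.15 835 0.16715913374023889 ((519.207275390625, -288.42108154296875), (15.534235000610352, 21.774425506591797), 72.158447265625)
0.16 735 0.16735157853836946 ((519.1900024414062, -288.35028076171875), (15.470674514770508, 21.74452018737793), 71.45867156982422)
```

View pics/w1.png

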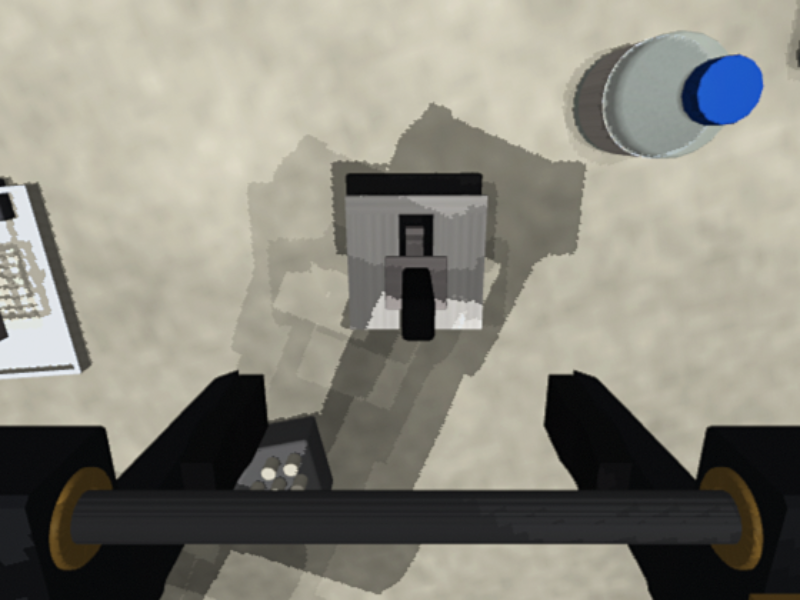

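```bash
python3 - <<'E'
from h import *
from bench import r
plan(r.get_state(),[.519,-.2883,.27],-17.1,1)
E
```

```text
yaw now -17.18 pos [ 0.5235 -0.286   0.2691]
[[-0.07, 0.07, -0.02, -0.0, 0.01, -0.01]]
```

step_arm([
  [[-0.07,0.07,0,0,0,0],[0,0,0.4,0,0,0],[0,0,0.4,0,0,0],[0,0,0.4,0,0,0],[0,0,0,0,0,0],[0,0,0,0,0,0]],
])

```text
time_s: 1.65
position: [0.517, -0.291, 0.2103]
tool_rot: [0.0, 0.988, -0.152, 0.0]
contact_force: [-0.2, -0.4, -0.5]
opening: 1.002
gripper_force: 0.0
```

```bash
python3 - <<'E'
from h import *
from bench import r
plan(r.get_state(),[.519,-.2883,.139],-17.1,4)
E
```

```text
yaw now -17.47 pos [ 0.517  -0.291   0.2103]
[[0.01, -0.02, 0.36, 0.0, -0.0, -0.01], [0.01, -0.02, 0.36, 0.0, -0.0, -0.01], [0.01, -0.02, 0.36, 0.0, -0.0, -0.01], [0.01, -0.02, 0.36, 0.0, -0.0, -0.01]]
```

```bash
python3 - <<'E'
from h import *
from bench import r
s=wrist(r,"w2"); print(s["position"],s["time_s"])
p,d,K,E=load("w2");W=cloud(d,K,E)
for lo,hi in((.094,.102),(.16,.175)):
    m=(np.hypot(W[...,0]-.5217,W[...,1]+.2874)<.075)&(W[...,2]>lo)&(W[...,2]<hi)&(d>0)
    q=W[m]
    if len(q)>4: print(lo,len(q),np.median(q[:,2]),cv2.minAreaRect((q[:,:2]*1000).astype(np.float32)))
plan(r.get_state(),[.519,-.2883,.139],-17.1,1)
E
```

```text
[ 0.51763891 -0.29075563  0.21107415] 1.75
0.094 9249 0.10073590933768992 ((528.1918334960938, -291.0579528808594), (80.33480834960938, 80.6689224243164), 73.01560974121094)
0.16 1247 0.16732136991050361 ((519.379150390625, -288.2909851074219), (15.742400169372559, 21.681840896606445), 72.56815338134766)
yaw now -17.42 pos [ 0.5178 -0.2906  0.211 ]
[[0.01, -0.05, 1.44, 0.01, -0.01, -0.04]]
```

Consistent within 0.3 mm. Down to the grasp and close.

step_arm([
  [[0.01,-0.05,0.36,0,0,-0.04],[0,0,0.36,0,0,0],[0,0,0.36,0,0,0],[0,0,0.36,0,0,0],[0,0,0,0,0,0],[0,0,0,0,0,0]],
])

```text
time_s: 2.4
position: [0.5193, -0.288, 0.1387]
tool_rot: [0.0, 0.989, -0.148, 0.0]
contact_force: [-0.5, 0.2, 0.2]
opening: 1.001
gripper_force: 0.0
```

step_arm([
  [[0,0,0,0,0,0],[0,0,0,0,0,0],[0,0,0,0,0,0],[0,0,0,0,0,0],[0,0,0,0,0,0],[0,0,0,0,0,0],[0,0,0,0,0,0],[0,0,0,0,0,0]],
], jaw=-1, squeeze=40)

```text
time_s: 3.2
position: [0.519, -0.2877, 0.1377]
tool_rot: [-0.0, 0.989, -0.148, -0.0]
contact_force: [-0.8, -0.2, 0.2]
opening: 0.294
gripper_force: 0.0
```

step_arm([
  [[0,0,0,0,0,0],[0,0,0,0,0,0],[0,0,0,0,0,0],[0,0,0,0,0,0]],
])

```text
time_s: 3.6
position: [0.519, -0.2877, 0.1377]
tool_rot: [0.0, 0.989, -0.148, 0.0]
contact_force: [0.9, -0.4, -0.6]
opening: 0.177
gripper_force: 40.0
```

step_arm([
  [[0,0,-0.1,0,0,0],[0,0,-0.4,0,0,0],[0,0,-0.4,0,0,0],[0,0,-0.4,0,0,0],[0,0,-0.4,0,0,0],[0,0,-0.4,0,0,0],[0,0,-0.3,0,0,0],[0,0,0,0,0,0]],
])

```text
time_s: 4.4
position: [0.5195, -0.288, 0.26]
tool_rot: [0.001, 0.989, -0.148, 0.002]
contact_force: [-0.5, -0.0, -0.9]
opening: 0.18
gripper_force: 40.0
```

```bash
python3 - <<'E'
from h import *
from bench import r
s=r.get_state();print(s["gripper_force"],s["opening"],s["contact_force"])
# loop target .592,.047 yaw -14 ; standoff: TCP behind loop by 11+40 mm in hook x
y=-13.5;u=np.array([np.cos(np.radians(y)),np.sin(np.radians(y))])
L=np.array([.592,.047])
print(L-.011*u, L-.055*u)
plan(s,[*(L-.06*u),.30],y,8)
E
```

```text
39.999228436499834 0.18014716785649862 [-0.4852503  -0.03793494 -0.86486838]
[0.58130393 0.0495679 ] [0.53851965 0.0598395 ]
yaw now -17.07 pos [ 0.5195 -0.288   0.26  ]
[[-0.22, -0.84, -0.1, 0.0, -0.0, -0.06], [-0.22, -0.85, -0.1, 0.0, -0.0, -0.06], [-0.21, -0.85, -0.1, 0.0, -0.0, -0.06], [-0.2, -0.85, -0.1, 0.0, -0.0, -0.06], [-0.2, -0.85, -0.1, 0.0, -0.0, -0.06], [-0.19, -0.85, -0.1, 0.0, -0.0, -0.06], [-0.18, -0.85, -0.1, 0.0, -0.0, -0.06], [-0.18, -0.86, -0.1, 0.0, -0.0, -0.06]]
```

step_arm([
  [[-0.22,-0.84,-0.1,0,0,-0.06],[-0.22,-0.85,-0.1,0,0,-0.06],[-0.21,-0.85,-0.1,0,0,-0.06],[-0.2,-0.85,-0.1,0,0,-0.06],[-0.2,-0.85,-0.1,0,0,-0.06],[-0.19,-0.85,-0.1,0,0,-0.06],[-0.18,-0.85,-0.1,0,0,-0.06],[-0.18,-0.86,-0.1,0,0,-0.06]],
])

```text
time_s: 5.2
position: [0.5317, 0.0632, 0.2971]
tool_rot: [0.0, 0.993, -0.115, -0.001]
contact_force: [0.5, -0.6, -0.4]
opening: 0.181
gripper_force: 40.0
```

step_arm([
  [[0,0,0,0,0,0],[0,0,0,0,0,0],[0,0,0,0,0,0]],
])

```text
time_s: 5.5
position: [0.5321, 0.0606, 0.2971]
tool_rot: [0.0, 0.993, -0.116, -0.001]
contact_force: [0.2, -0.7, -0.5]
opening: 0.182
gripper_force: 40.0
```

```bash
python3 - <<'E'
from h import *
from bench import r
s=wrist(r,"w3"); print(s["position"],s["time_s"])
p,d,K,E=load("w3");W=cloud(d,K,E)
def rect(lo,hi,c,rad):
    m=(np.hypot(W[...,0]-c[0],W[...,1]-c[1])<rad)&(W[...,2]>lo)&(W[...,2]<hi)&(d>0);q=W[m]
    if len(q)>4: print(lo,hi,len(q),np.median(q,0).round(4),cv2.minAreaRect((q[:,:2]*1000).astype(np.float32)))
rect(.138,.15,(.592,.047),.026); rect(.126,.137,(.592,.047),.05); rect(.003,.012,(.592,.047),.11)
E
```

```text
[0.53217688 0.06027236 0.29729027] 5.6
0.138 0.15 335 [0.59   0.05   0.1444] ((589.9170532226562, 44.8602180480957), (12.863951683044434, 47.33804702758789), 1.8717771768569946)
0.126 0.137 1061 [0.5952 0.0348 0.133 ] ((606.5845947265625, 46.808258056640625), (93.11487579345703, 61.29105758666992), 76.73612976074219)
0.003 0.012 8749 [0.5884 0.0517 0.0048] ((602.3313598632812, 43.576263427734375), (197.82139587402344, 191.1820068359375), 72.3824234008789)
```

View pics/w3.png

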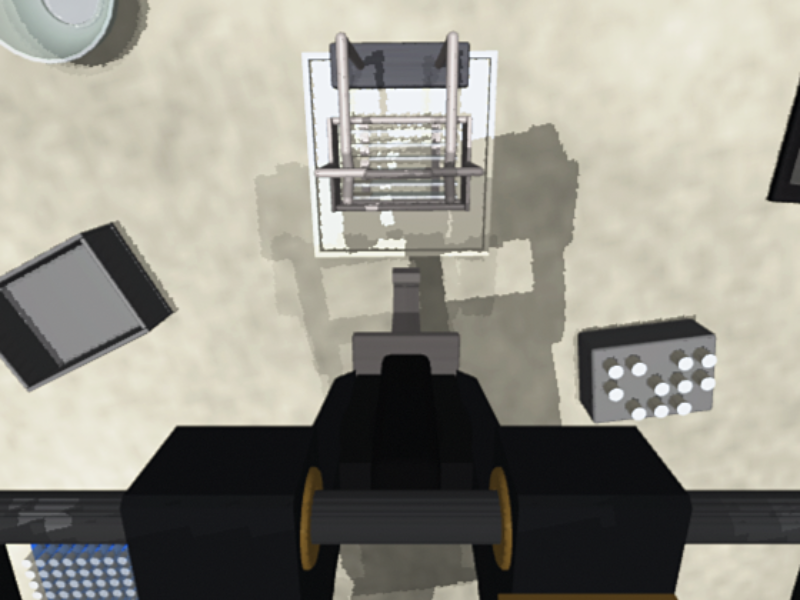

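```bash
python3 - <<'E'
from h import *
from bench import r
p,d,K,E=load("w3");W=cloud(d,K,E)
t=np.radians(-13.5);M=np.array([[np.cos(t),-np.sin(t)],[np.sin(t),np.cos(t)]]);o=np.array([.592,.047])
a=np.c_[(W.reshape(-1,3)[:,:2]-o)@M,W.reshape(-1,3)[:,2]]*1000
k=(d.ravel()>0)&(abs(a[:,0])<10)&(abs(a[:,1])<60)&(a[:,2]>124)&(a[:,2]<150)
b=a[k]
for y in range(-52,56,4):
    q=b[(b[:,1]>=y)&(b[:,1]<y+4)]
    if len(q): print(y+2,len(q),np.median(q,0).round(1))
for c in((317,173),(484,171),(400,172)): print(pix(c[0]*.7,c[1]*.7,.13 if c[0]!=400 else .142,K,E).round(4))
# tray corners, z~.006 rim
T=[pix(u*.7,v*.7,.006,K,E) for u,v in((303,53),(497,51),(489,252),(317,257))]
print(fit([(.075,.07),(.075,-.07),(-.075,-.07),(-.075,.07)],T))
E
```

```text
-42 29 [ -2.2 -41.6 132.3]
-38 30 [ -2.6 -37.9 132.5]
-34 30 [ -2.5 -33.9 132.6]
-30 30 [ -2.5 -30.1 132.5]
-26 113 [ -0.8 -25.9 132.6]
-22 105 [ -0.7 -22.6 132.3]
-18 39 [ -2.9 -18.3 132.3]
-14 33 [ -2.1 -13.6 143.9]
-10 35 [ -2.7 -10.1 144.5]
-6 42 [ -2.7  -6.  144.5]
-2 35 [ -2.7  -1.9 144.3]
2 35 [ -2.8   1.9 144.5]
6 42 [ -2.8   6.  144.2]
10 35 [ -2.8  10.1 144.2]
14 31 [ -2.9  13.9 144.4]
18 41 [ -2.9  18.4 144.2]
22 32 [ -2.6  22.3 132.4]
26 33 [ -3.1  26.2 132.5]
30 144 [ -0.3  30.1 132.5]
34 77 [ -1.6  33.3 132.5]
38 30 [ -3.5  37.8 132.3]
42 30 [ -3.5  41.8 132.8]
46 36 [ -3.2  46.1 132.4]
50 12 [ -3.6  49.  132.1]
[0.5991 0.0944 0.13  ]
[0.5789 0.0046 0.13  ]
[0.5899 0.0494 0.142 ]
(np.float64(-12.41), array([0.589 , 0.0498]), [[1.4, 0.4], [0.1, -1.3], [-0.0, -0.6], [-1.6, 1.4]])
```

```bash
python3 - <<'E'
from h import *
from bench import r
plan(r.get_state(),[.5314,.0635,.22],-12.7,4)
E
```

```text
yaw now -13.34 pos [0.5322 0.0603 0.2974]
[[-0.01, -0.01, 0.39, 0.0, 0.0, -0.02], [-0.01, -0.01, 0.39, 0.0, 0.0, -0.02], [-0.01, -0.01, 0.39, 0.0, 0.0, -0.02], [-0.01, -0.01, 0.39, 0.0, 0.0, -0.02]]
```

step_arm([
  [[-0.03,-0.06,0.3,0,0,-0.08],[0,0,0.42,0,0,0],[0,0,0.42,0,0,0],[0,0,0.42,0,0,0],[0,0,0,0,0,0],[0,0,0,0,0,0]],
])

```text
time_s: 6.25
position: [0.5317, 0.0641, 0.2202]
tool_rot: [0.0, 0.994, -0.11, 0.0]
contact_force: [0.5, -0.1, -0.6]
opening: 0.184
gripper_force: 40.0
```

```bash
python3 - <<'E'
from h import *
from bench import r
plan(r.get_state(),[.5899-.011*.9755,.0503+.011*.2198,.22],-12.7,4)
E
```

```text
yaw now -12.65 pos [0.5317 0.0641 0.2202]
[[0.24, 0.0, 0.0, -0.0, -0.0, 0.0], [0.24, 0.0, 0.0, -0.0, -0.0, 0.0], [0.24, 0.0, 0.0, -0.0, -0.0, 0.0], [0.24, 0.0, 0.0, -0.0, -0.0, 0.0]]
```

step_arm([
  [[0.24,0,0,0,0,0],[0.24,0,0,0,0,0],[0.24,0,0,0,0,0],[0.24,0,0,0,0,0],[0,0,0,0,0,0],[0,0,0,0,0,0]],
])

```text
time_s: 6.85
position: [0.5782, 0.054, 0.2205]
tool_rot: [-0.0, 0.994, -0.11, 0.001]
contact_force: [0.4, -0.5, -1.1]
opening: 0.18
gripper_force: 40.0
```

step_arm([
  [[0,0,-0.12,0,0,0],[0,0,-0.12,0,0,0],[0,0,-0.12,0,0,0],[0,0,-0.08,0,0,0],[0,0,-0.06,0,0,0],[0,0,-0.06,0,0,0],[0,0,-0.06,0,0,0],[0,0,0,0,0,0]],
])

```text
time_s: 7.65
position: [0.5783, 0.0542, 0.251]
tool_rot: [0.0, 0.994, -0.11, 0.0]
contact_force: [1.2, -0.1, -3.0]
opening: 0.179
gripper_force: 40.0
```

step_arm([
  [[0,0,-0.1,0,0,0],[0,0,-0.14,0,0,0],[0,0,-0.14,0,0,0],[0,0,-0.14,0,0,0],[0,0,-0.1,0,0,0],[0,0,-0.06,0,0,0],[0,0,0,0,0,0],[0,0,0,0,0,0]],
])

```text
time_s: 8.45
position: [0.5782, 0.0542, 0.2846]
tool_rot: [-0.0, 0.994, -0.11, -0.0]
contact_force: [0.8, 0.4, -2.9]
opening: 0.174
gripper_force: 40.0
```

```bash
python3 - <<'E'
from h import *
from bench import r
s=wrist(r,"w4"); print(s["position"],s["contact_force"])
E
```

```text
[0.57815082 0.05419442 0.28441132] [-0.32711763  0.52753591 -3.30005064]
```

View pics/w4.png

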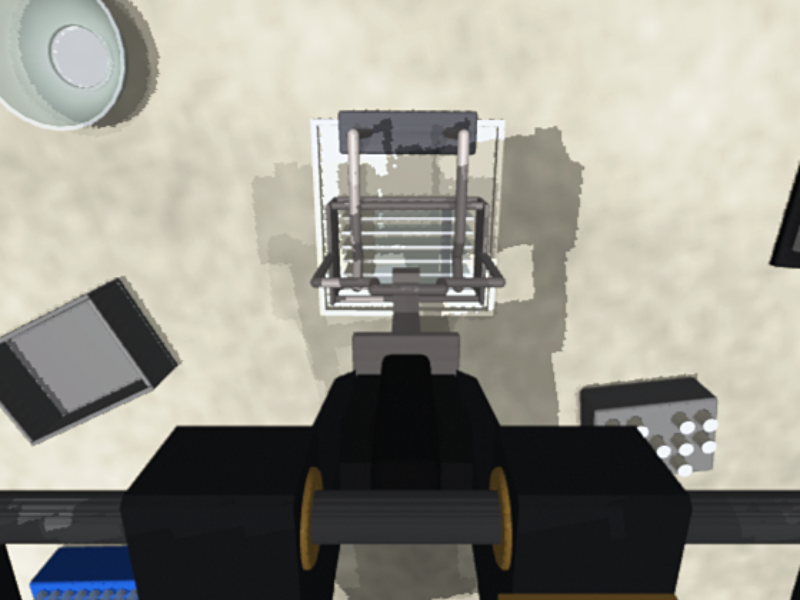

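step_arm([
  [[-0.03,0,0,0,0,0],[-0.07,0,0,0,0,0],[-0.12,0,0,0,0,0],[-0.15,0,0,0,0,0],[-0.16,0,0,0,0,0],[-0.16,0,0,0,0,0],[-0.16,0,0,0,0,0],[-0.16,0,0,0,0,0]],
])

```text
time_s: 9.4
position: [0.5282, 0.0654, 0.2849]
tool_rot: [-0.0, 0.994, -0.11, 0.0]
contact_force: [0.6, 0.8, -3.0]
opening: 0.184
gripper_force: 40.0
```

step_arm([
  [[-0.16,0,0,0,0,0],[-0.13,0,0,0,0,0],[-0.09,0,0,0,0,0],[-0.05,0,-0.04,0,0,0],[0,0,-0.1,0,0,0],[0,0,-0.16,0,0,0],[0,0,-0.16,0,0,0],[0,0,-0.1,0,0,0]],
])

```text
time_s: 10.2
position: [0.5083, 0.0698, 0.3139]
tool_rot: [0.0, 0.994, -0.11, 0.001]
contact_force: [0.8, 0.4, -3.4]
opening: 0.176
gripper_force: 40.0
```

```bash
python3 - <<'E'
from h import *
from bench import r
s=r.get_state();print(s["contact_force"])
# loop 11mm ahead of tcp along tool x
y=np.radians(13.5);D=np.array([.5415,.3375])
plan(s,[*(D-.011*np.array([np.cos(y),np.sin(y)])),.315],13.5,24)
E
```

```text
[ 0.7504498  0.3832563 -3.4326549]
yaw now -12.6 pos [0.5083 0.0698 0.3139]
[[-0.03, -0.22, -0.0, 0.0, -0.0, -0.14], [-0.03, -0.22, -0.0, 0.0, -0.0, -0.14], [-0.02, -0.22, -0.0, 0.0, -0.0, -0.14], [-0.02, -0.22, -0.0, 0.0, -0.0, -0.14], [-0.01, -0.22, -0.0, 0.0, -0.0, -0.14], [-0.01, -0.22, -0.0, 0.0, -0.0, -0.14], [-0.0, -0.22, -0.0, 0.0, -0.0, -0.14], [-0.0, -0.22, -0.0, 0.0, -0.0, -0.14], [0.0, -0.22, -0.0, 0.0, -0.0, -0.14], [0.01, -0.22, -0.0, 0.0, -0.0, -0.14], [0.01, -0.22, -0.0, 0.0, -0.0, -0.14], [0.02, -0.22, -0.0, 0.0, -0.0, -0.14], [0.02, -0.22, -0.0, 0.0, -0.0, -0.14], [0.02, -0.22, -0.0, 0.0, -0.0, -0.14], [0.03, -0.22, -0.0, 0.0, -0.0, -0.14], [0.03, -0.22, -0.0, 0.0, -0.0, -0.14], [0.04, -0.22, -0.0, 0.0, -0.0, -0.14], [0.04, -0.22, -0.0, 0.0, -0.0, -0.14], [0.05, -0.22, -0.0, 0.0, -0.0, -0.14], [0.05, -0.22, -0.0, 0.0, -0.0, -0.14], [0.05, -0.22, -0.0, 0.0, -0.0, -0.14], [0.06, -0.21, -0.0, 0.0, -0.0, -0.14], [0.06, -0.21, -0.0, 0.0, -0.0, -0.14], [0.07, -0.21, -0.0, 0.0, -0.0, -0.14]]
```

step_arm([
  [[0,-0.04,0,0,0,-0.03],[0,-0.1,0,0,0,-0.08],[-0.02,-0.16,0,0,0,-0.12],[-0.02,-0.22,0,0,0,-0.14],[-0.02,-0.22,0,0,0,-0.14],[-0.01,-0.22,0,0,0,-0.14],[-0.01,-0.22,0,0,0,-0.14],[0,-0.22,0,0,0,-0.14]],
])

```text
time_s: 11.0
position: [0.5153, 0.1408, 0.3127]
tool_rot: [-0.0, 0.999, -0.044, -0.0]
contact_force: [-0.1, -0.1, -3.6]
opening: 0.173
gripper_force: 40.0
```

step_arm([
  [[0,-0.22,0,0,0,-0.14],[0,-0.22,0,0,0,-0.14],[0.01,-0.22,0,0,0,-0.14],[0.01,-0.22,0,0,0,-0.14],[0.02,-0.22,0,0,0,-0.14],[0.02,-0.22,0,0,0,-0.14],[0.02,-0.22,0,0,0,-0.14],[0.03,-0.22,0,0,0,-0.14]],
])

```text
time_s: 11.8
position: [0.5227, 0.2285, 0.3127]
tool_rot: [0.0, 0.999, 0.034, -0.0]
contact_force: [-0.8, 0.2, -3.3]
opening: 0.182
gripper_force: 40.0
```

step_arm([
  [[0.03,-0.22,0,0,0,-0.14],[0.04,-0.22,0,0,0,-0.14],[0.04,-0.22,0,0,0,-0.14],[0.05,-0.22,0,0,0,-0.14],[0.05,-0.22,0,0,0,-0.14],[0.05,-0.16,0,0,0,-0.14],[0.04,-0.1,0,0,0,-0.14],[0.02,-0.05,0,0,0,-0.1]],
])

```text
time_s: 12.6
position: [0.5301, 0.3001, 0.3126]
tool_rot: [0.0, 0.994, 0.109, -0.0]
contact_force: [-0.2, 0.2, -2.8]
opening: 0.176
gripper_force: 40.0
```

step_arm([
  [[0,0,0,0,0,0],[0,0,0,0,0,0],[0,0,0,0,0,0],[0,0,0,0,0,0],[0,0,0,0,0,0],[0,0,0,0,0,0]],
])

```text
time_s: 13.2
position: [0.5301, 0.2995, 0.3128]
tool_rot: [-0.0, 0.994, 0.108, 0.0]
contact_force: [0.6, 0.5, -3.0]
opening: 0.179
gripper_force: 40.0
```

```bash
python3 - <<'E'
from h import *
from bench import r
s=wrist(r,"w5"); print(s["position"],s["contact_force"])
plan(s,[*(np.array([.5415,.3375])-.011*np.array([np.cos(.2356),np.sin(.2356)])),.315],13.5,1)
p,d,K,E=load("w5");W=cloud(d,K,E)
C=(.5415,.3375)
for lo,hi in((.035,.05),(-.002,.012)):
    m=(np.hypot(W[...,0]-C[0],W[...,1]-C[1])<.085)&(W[...,2]>lo)&(W[...,2]<hi)&(d>0);q=W[m]
    print(lo,len(q),np.median(q,0),cv2.minAreaRect((q[:,:2]*1000).astype(np.float32)))
E
```

```text
[0.53003441 0.29956462 0.31278133] [ 0.39315925  0.19192162 -2.64057639]
yaw now 12.44 pos [0.53   0.2996 0.3128]
[[0.17, -0.69, -0.04, 0.0, -0.0, -0.13]]
0.035 1172 [0.56638558 0.3773428  0.04522489] ((539.2870483398438, 340.5257568359375), (87.6712646484375, 119.88461303710938), 13.215787887573242)
-0.002 8659 [0.57329004 0.35337961 0.00183976] ((547.2847290039062, 342.4425048828125), (154.58187866210938, 169.53070068359375), 42.058128356933594)
```

View pics/w5.png

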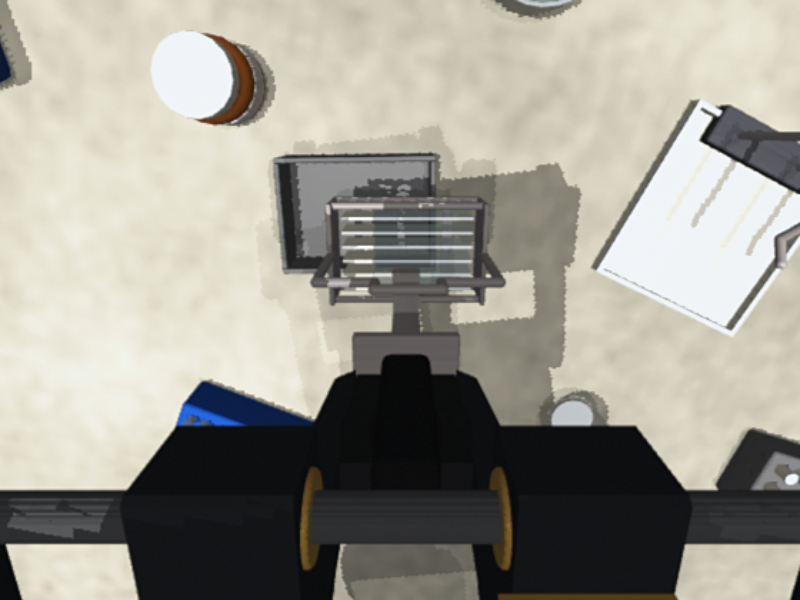

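step_arm([
  [[0.01,-0.06,0,0,0,-0.02],[0.03,-0.14,0,0,0,-0.04],[0.03,-0.17,0,0,0,-0.03],[0.03,-0.17,0,0,0,0],[0.02,-0.12,0,0,0,0],[0.02,-0.08,0,0,0,0],[0,0,0,0,0,0],[0,0,0,0,0,0]],
])

```text
time_s: 14.15
position: [0.5286, 0.3372, 0.3127]
tool_rot: [0.0, 0.993, 0.115, 0.0]
contact_force: [0.1, -0.3, -3.0]
opening: 0.18
gripper_force: 40.0
```

```bash
python3 - <<'E'
from h import *
from bench import r
s=wrist(r,"w6"); print(s["position"],s["contact_force"])
plan(s,[.529,.3375,.313],13.2,1)
p,d,K,E=load("w6");W=cloud(d,K,E)
def rect(lo,hi,rad):
    m=(np.hypot(W[...,0]-.54,W[...,1]-.34)<rad)&(W[...,2]>lo)&(W[...,2]<hi)&(d>0);q=W[m]
    if len(q)>5:print(lo,hi,len(q),np.median(q,0).round(4),cv2.minAreaRect((q[:,:2]*1000).astype(np.float32)))
rect(.035,.05,.085);rect(.135,.155,.075);rect(.19,.205,.07)
E
```

```text
[0.52864573 0.33700399 0.31278817] [ 0.48660825 -0.27347235 -3.45759357]
yaw now 13.14 pos [0.5286 0.337  0.3128]
[[0.01, -0.01, -0.0, 0.0, -0.0, -0.01]]
0.035 0.05 691 [0.5781 0.3503 0.0454] ((540.93408203125, 340.93011474609375), (84.57269287109375, 120.1846694946289), 13.092277526855469)
0.135 0.155 3338 [0.545  0.3421 0.1415] ((539.6914672851562, 338.8636779785156), (60.58293533325195, 92.28627014160156), 13.316431999206543)
0.19 0.205 647 [0.5425 0.3257 0.2019] ((539.9462890625, 338.9190368652344), (4.93780517578125, 92.90825653076172), 13.115063667297363)
```

step_arm([
  [[0.01,-0.02,0.05,0,0,0],[0,0,0.1,0,0,0],[0,0,0.16,0,0,0],[0,0,0.16,0,0,0],[0,0,0.16,0,0,0],[0,0,0.16,0,0,0],[0,0,0.16,0,0,0],[0,0,0.16,0,0,0]],
])

```text
time_s: 15.1
position: [0.5288, 0.3383, 0.2565]
tool_rot: [0.0, 0.993, 0.115, -0.0]
contact_force: [0.1, 0.6, -2.8]
opening: 0.174
gripper_force: 40.0
```

step_arm([
  [[0,0,0.16,0,0,0],[0,0,0.16,0,0,0],[0,0,0.16,0,0,0],[0,0,0.16,0,0,0],[0,0,0.12,0,0,0],[0,0,0.08,0,0,0],[0,0,0.06,0,0,0],[0,0,0.04,0,0,0]],
])

```text
time_s: 15.9
position: [0.5289, 0.3384, 0.2101]
tool_rot: [-0.0, 0.993, 0.115, 0.0]
contact_force: [0.2, -0.8, -2.7]
opening: 0.179
gripper_force: 40.0
```

step_arm([
  [[0,0,0.04,0,0,0],[0,0,0.03,0,0,0],[0,0,0.03,0,0,0],[0,0,0.03,0,0,0],[0,0,0,0,0,0],[0,0,0,0,0,0]],
])

```text
time_s: 16.5
position: [0.5289, 0.3384, 0.204]
tool_rot: [-0.0, 0.993, 0.115, 0.0]
contact_force: [0.5, 0.0, -1.0]
opening: 0.175
gripper_force: 40.0
```

step_arm([
  [[0,0,0.06,0,0,0],[0,0,0.06,0,0,0],[0,0,0.08,0,0,0],[0,0,0.08,0,0,0],[0,0,0.08,0,0,0],[0,0,0.06,0,0,0],[0,0,0,0,0,0],[0,0,0,0,0,0]],
])

```text
time_s: 17.3
position: [0.5289, 0.3384, 0.1828]
tool_rot: [-0.0, 0.993, 0.115, 0.0]
contact_force: [0.4, -0.2, -0.1]
opening: 0.18
gripper_force: 40.0
```

```bash
python3 - <<'E'
from h import *
from bench import r
s=wrist(r,"w7"); print(s["position"],s["contact_force"])
p,d,K,E=load("w7");W=cloud(d,K,E)
def rect(lo,hi,rad):
    m=(np.hypot(W[...,0]-.54,W[...,1]-.34)<rad)&(W[...,2]>lo)&(W[...,2]<hi)&(d>0);q=W[m]
    if len(q)>5:print(lo,hi,len(q),np.median(q,0).round(4),cv2.minAreaRect((q[:,:2]*1000).astype(np.float32)))
rect(.027,.05,.09);rect(.085,.1,.08);rect(.101,.115,.03)
E
```

```text
[0.52890842 0.33838799 0.18295655] [ 0.13829646 -0.29547738  0.46023578]
0.027 0.05 8009 [0.5477 0.3447 0.0357] ((539.049072265625, 340.2539367675781), (88.36157989501953, 120.31976318359375), 13.164192199707031)
0.085 0.1 1155 [0.5441 0.3419 0.0944] ((540.4109497070312, 340.65826416015625), (20.973983764648438, 93.4156265258789), 11.82573413848877)
0.101 0.115 676 [0.5394 0.34   0.1066] ((536.3983764648438, 339.8697509765625), (12.577197074890137, 36.57378005981445), 13.17933464050293)
```

View pics/w7.png

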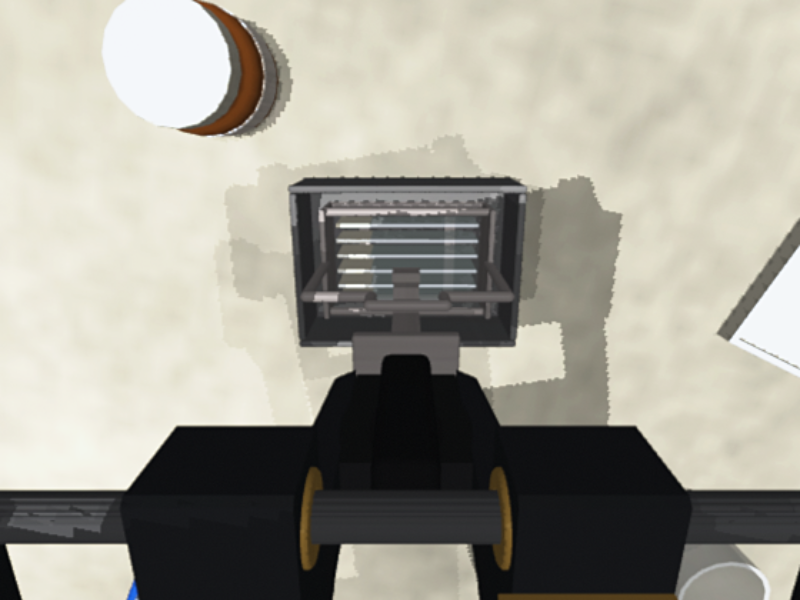

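step_arm([
  [[-0.06,0,0,0,0,0],[-0.14,0,0,0,0,0],[-0.14,0,0,0,0,0],[-0.14,0,0,0,0,0],[-0.14,0,0,0,0,0],[-0.16,0,0,0,0,0],[-0.16,0,0,0,0,0],[0,0,0,0,0,0]],
])

```text
time_s: 18.25
position: [0.4821, 0.3275, 0.183]
tool_rot: [0.0, 0.993, 0.115, -0.0]
contact_force: [0.2, -0.0, -1.0]
opening: 0.18
gripper_force: 40.0
```

step_arm([
  [[0,0,-0.3,0,0,0],[0,0,-0.5,0,0,0],[0,0,-0.5,0,0,0],[0,0,-0.5,0,0,0],[0,0,-0.5,0,0,0],[0,0,0,0,0,0]],
])

```text
time_s: 18.85
position: [0.4839, 0.328, 0.301]
tool_rot: [-0.001, 0.993, 0.115, 0.003]
contact_force: [0.4, -0.4, -0.6]
opening: 0.178
gripper_force: 40.0
```

```bash
python3 - <<'E'
from h import *
from bench import r
s=wrist(r,"w8"); print(s["position"],s["contact_force"])
p,d,K,E=load("w8");W=cloud(d,K,E)
def rect(lo,hi,rad):
    m=(np.hypot(W[...,0]-.54,W[...,1]-.34)<rad)&(W[...,2]>lo)&(W[...,2]<hi)&(d>0);q=W[m]
    if len(q)>5:print(lo,hi,len(q),np.median(q,0).round(4),cv2.minAreaRect((q[:,:2]*1000).astype(np.float32)))
rect(.035,.055,.09);rect(.085,.1,.08);rect(.1,.115,.03)
plan(s,[.5192,-.2881,.29],-17.1,16)
E
```

```text
[0.48299485 0.32757875 0.29709553] [ 0.17510214 -0.3157974  -1.34538303]
0.035 0.055 2745 [0.5411 0.3388 0.0447] ((538.855712890625, 340.2749328613281), (87.31855010986328, 120.2725830078125), 13.190958976745605)
0.085 0.1 383 [0.5386 0.3559 0.0948] ((539.9324951171875, 340.89508056640625), (4.571170330047607, 93.56581115722656), 13.146821022033691)
0.1 0.115 252 [0.5399 0.3408 0.1067] ((539.8803100585938, 340.8912353515625), (4.261941432952881, 35.797813415527344), 13.099849700927734)
yaw now 13.16 pos [0.483  0.3276 0.2971]
[[-0.13, 0.76, 0.01, 0.0, 0.0, 0.24], [-0.11, 0.76, 0.01, 0.0, 0.0, 0.24], [-0.08, 0.77, 0.01, 0.0, 0.0, 0.24], [-0.06, 0.77, 0.01, 0.0, 0.0, 0.24], [-0.03, 0.77, 0.01, 0.0, 0.0, 0.24], [-0.0, 0.77, 0.01, 0.0, 0.0, 0.24], [0.02, 0.77, 0.01, 0.0, 0.0, 0.24], [0.05, 0.77, 0.01, 0.0, 0.0, 0.24], [0.07, 0.77, 0.01, 0.0, 0.0, 0.24], [0.1, 0.76, 0.01, 0.0, 0.0, 0.24], [0.12, 0.76, 0.01, 0.0, 0.0, 0.24], [0.15, 0.76, 0.01, 0.0, 0.0, 0.24], [0.17, 0.75, 0.01, 0.0, 0.0, 0.24], [0.2, 0.75, 0.01, 0.0, 0.0, 0.24], [0.22, 0.74, 0.01, 0.0, 0.0, 0.24], [0.25, 0.73, 0.01, 0.0, 0.0, 0.24]]
```

step_arm([
  [[-0.13,0.76,0,0,0,0.24],[-0.11,0.76,0,0,0,0.24],[-0.08,0.77,0,0,0,0.24],[-0.06,0.77,0,0,0,0.24],[-0.03,0.77,0,0,0,0.24],[0,0.77,0,0,0,0.24],[0.02,0.77,0,0,0,0.24],[0.05,0.77,0,0,0,0.24]],
])

```text
time_s: 19.8
position: [0.5001, 0.0182, 0.2963]
tool_rot: [-0.0, 1.0, -0.02, -0.001]
contact_force: [0.5, -0.3, -1.4]
opening: 0.18
gripper_force: 40.0
```

step_arm([
  [[0.07,0.77,0,0,0,0.24],[0.1,0.76,0,0,0,0.24],[0.12,0.76,0,0,0,0.24],[0.15,0.76,0,0,0,0.24],[0.17,0.75,0,0,0,0.24],[0.2,0.75,0,0,0,0.24],[0.22,0.74,0,0,0,0.24],[0.25,0.73,0,0,0,0.24]],
])

```text
time_s: 20.6
position: [0.5169, -0.2899, 0.2959]
tool_rot: [-0.001, 0.988, -0.153, -0.001]
contact_force: [1.2, -0.4, -0.7]
opening: 0.176
gripper_force: 40.0
```

step_arm([
  [[0,0,0,0,0,0],[0,0,0,0,0,0],[0,0,0,0,0,0],[0,0,0,0,0,0]],
])

```text
time_s: 21.0
position: [0.5174, -0.2872, 0.2977]
tool_rot: [-0.0, 0.988, -0.152, -0.0]
contact_force: [0.6, 0.2, -0.3]
opening: 0.18
gripper_force: 40.0
```

```bash
python3 - <<'E'
from h import *
from bench import r
plan(r.get_state(),[.5192,-.2881,.26],-17.1,1)
s=wrist(r,"w9");p,d,K,E=load("w9");W=cloud(d,K,E)
c=np.array(s["position"])
t=np.radians(-17.1);M=np.array([[np.cos(t),-np.sin(t)],[np.sin(t),np.cos(t)]])
a=(W[...,:2]-c[:2])@M*1000; z=W[...,2]*1000-(c[2]-.0377)*1000
for lo,hi in((2,8),(-3,2),(-60,-45)):
    m=(d>0)&(abs(a[...,0])<40)&(abs(a[...,1])<40)&(z>lo)&(z<hi)
    if m.sum()>5: q=a[m]; print(lo,m.sum(),np.median(z[m]),q.min(0).round(1),q.max(0).round(1))
E
```

```text
yaw now -17.46 pos [ 0.5174 -0.2872  0.2977]
[[0.04, 0.01, 0.75, -0.0, 0.0, -0.05]]
2 1725 5.595444196102676 [  1.8 -18.1] [16.5 18. ]
-3 32 1.6769121229751818 [ 15.1 -17.2] [15.9 14.2]
-60 419 -52.11634770251217 [ 1.4 -6. ] [22.4  6.1]
```

step_arm([
  [[0.04,0.01,0.3,0,0,-0.05],[0,0,0.4,0,0,0],[0,0,0.4,0,0,0],[0,0,0.4,0,0,0],[0,0,0,0,0,0],[0,0,0,0,0,0],[0,0,0,0,0,0]],
])

```text
time_s: 21.85
position: [0.5194, -0.2896, 0.2241]
tool_rot: [0.001, 0.989, -0.149, 0.001]
contact_force: [-0.3, 0.6, -0.6]
opening: 0.178
gripper_force: 40.0
```

```bash
python3 - <<'E'
from h import *
from bench import r
plan(r.get_state(),[.5192,-.2881,.139],-17.1,1)
E
```

```text
yaw now -17.14 pos [ 0.5194 -0.2896  0.2241]
[[-0.02, -0.03, 1.7, 0.01, -0.01, -0.01]]
```

step_arm([
  [[-0.01,-0.03,0.15,0,0,0],[0,0,0.3,0,0,0],[0,0,0.3,0,0,0],[0,0,0.3,0,0,0],[0,0,0.3,0,0,0],[0,0,0.2,0,0,0],[0,0,0.1,0,0,0],[0,0,0,0,0,0]],
])

```text
time_s: 22.65
position: [0.519, -0.2879, 0.1399]
tool_rot: [-0.0, 0.989, -0.149, -0.0]
contact_force: [-0.6, 0.4, -2.0]
opening: 0.182
gripper_force: 40.0
```

step_arm([
  [[0,0,0.04,0,0,0],[0,0,0,0,0,0],[0,0,0,0,0,0]],
])

```text
time_s: 22.95
position: [0.5191, -0.288, 0.1386]
tool_rot: [0.0, 0.989, -0.149, 0.0]
contact_force: [-0.3, 0.7, -1.0]
opening: 0.18
gripper_force: 40.0
```

Almost down; the last mm, then open.

step_arm([
  [[0,0,0.02,0,0,0],[0,0,0,0,0,0],[0,0,0,0,0,0]],
])

```text
time_s: 23.25
position: [0.5191, -0.2881, 0.1377]
tool_rot: [0.0, 0.989, -0.149, 0.0]
contact_force: [0.1, 1.0, 3.6]
opening: 0.18
gripper_force: 40.0
```

step_arm([
  [[0,0,0,0,0,0],[0,0,0,0,0,0],[0,0,0,0,0,0],[0,0,0,0,0,0],[0,0,0,0,0,0],[0,0,0,0,0,0],[0,0,0,0,0,0],[0,0,0,0,0,0]],
], jaw=0.6)

```text
time_s: 24.05
position: [0.519, -0.2879, 0.1373]
tool_rot: [-0.0, 0.989, -0.149, -0.0]
contact_force: [-0.1, -0.5, 0.4]
opening: 0.802
gripper_force: 0.0
```

step_arm([
  [[0,0,-0.1,0,0,0],[0,0,-0.4,0,0,0],[0,0,-0.4,0,0,0],[0,0,-0.4,0,0,0],[0,0,-0.4,0,0,0],[0,0,-0.4,0,0,0],[0,0,-0.4,0,0,0],[0,0,0,0,0,0]],
])

```text
time_s: 24.85
position: [0.5196, -0.2884, 0.2651]
tool_rot: [0.001, 0.989, -0.149, 0.002]
contact_force: [-0.3, 0.0, -0.5]
opening: 0.799
gripper_force: 0.0
```

```bash
python3 - <<'E'
from h import *
from bench import r
s=wrist(r,"w10"); print(s["position"],s["time_s"],s["contact_force"])
p,d,K,E=load("w10");W=cloud(d,K,E)
for lo,hi in((.094,.102),(.16,.175)):
    m=(np.hypot(W[...,0]-.5217,W[...,1]+.2874)<.075)&(W[...,2]>lo)&(W[...,2]<hi)&(d>0);q=W[m]
    if len(q)>4: print(lo,len(q),np.median(q[:,2]),cv2.minAreaRect((q[:,:2]*1000).astype(np.float32)))
p,d=r.camera("scene");cv2.imwrite("pics/end.png",cv2.resize(p[120:340,120:420,::-1],(800,587)))
E
```

```text
[ 0.51886249 -0.28782853  0.26188845] 24.95 [0.59625736 0.48121995 0.15482406]
0.094 6510 0.1006895095305629 ((528.3575439453125, -291.1109924316406), (80.21224975585938, 80.32293701171875), 72.94117736816406)
0.16 800 0.16731451025765848 ((518.9468994140625, -288.0411376953125), (15.692200660705566, 22.82931137084961), 72.72815704345703)
```

View pics/end.png

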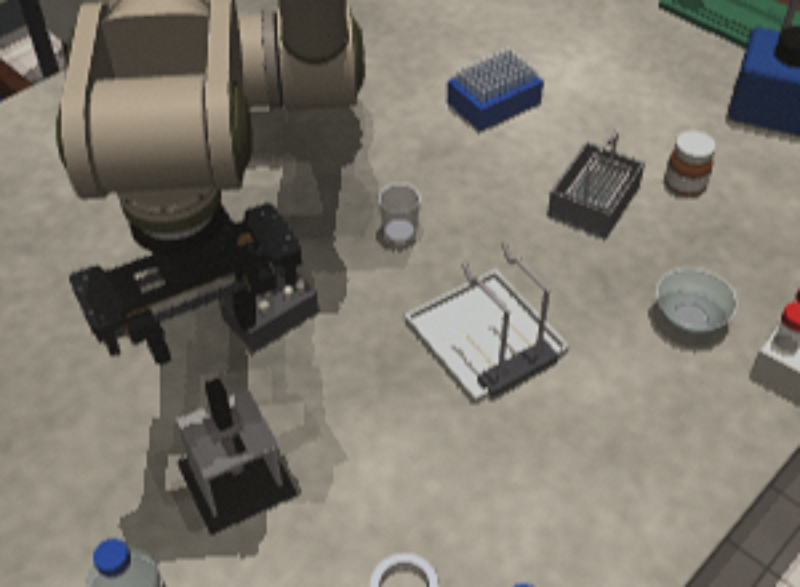

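The picture shows the rack standing in the dish (597,190), the hook hanging in its stand (225,410), and the bystanders in place.

```bash
python3 -c "
from bench import r
print(r.finish_job())"
```

```text
the job is handed in; nothing more can be done
None
```

The rack was lifted off the prongs with the hand hook and stands flat in the dish, the hook hangs back in its stand's slot within about 1 mm of its first place, and the job is handed in at about 25 s with no verdict returned.

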